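Set the ratchet to tighten and pull down the bench anvil's hold-down clamp

ROBOT

A 6-joint arm with a two-finger parallel gripper is mounted at the origin on the work surface. World frame = base frame: x ahead of the robot, y to its left, z up, the work surface at z = 0. Lengths are in mm, angles in rad, forces in N, time in s.
With the tool pointing down it reaches from about 350 to 775 mm from the base axis. Payload 7.3 kg.
Tool frame: the origin (TCP) lies between the finger pads; the fingertips stand 8 mm ahead of it and the grasp point (between the pads) lies 11 mm behind it; y points along the fingers, z is the direction in which the jaws open and shut, and the axes are right-handed (so a half turn about y gives the same grasp; the last joint's range is limited). The gripper opens to 92 mm and grips with 3 to 60 N. Pads are 19 mm wide; open, the fingers measure 130 mm over their backs; the gripper's body (75 mm by 190 mm) begins 47 mm behind the grasp point.
Start: joints at [1.039, 0.342, 1.524, -0, 1.275, -0.146], TCP at [197.545, 486.436, 234.741] pointing down, gripper open.
Joint ranges: [-2.53, 2.53], [-0.77, 2.02], [0.04, 2.7], [-1, 4.14], [0.28, 2.66], [-3.11, 3.11]. Speed limits (rad/s): [2.57, 2.57, 3.14, 3.14, 3.14, 3.14].

INTERFACE

Orientations are given as [roll, pitch, yaw] about the fixed x, y, z axes, in that order (R = Rz(yaw) Ry(pitch) Rx(roll)).
In Python, from plant import bot, vision, job gives the robot as it stands. The module is installed in compiled form; this text tells all that it offers.
- The arm moves only by the tool arm_command, never from a script. Its argument "deltas" is a list of rows, each a list of 4 numbers: the shift along the tool's x, y, z in m, then the turn about the tool's y in degrees. In form: [[x, y, z, twist], ...]. A call has 1 to 5 rows; each row shifts and turns the commanded pose from where the row before left it, along the tool's axes as they then stand; what a row does not reach is not made up. A row lasts 1/10 s, in which the tool goes at most 50 mm and 8.59 degrees, less where a joint would pass 70% of its speed; a pose out of reach is approached as far as the arm can. A call is refused whole if a number of a shift passes 0.05 or a number of a turn 8.59, either way. A call with a gripper value outside its range is refused whole. "claw" is the closure in counts, from 0 (fully open) to 255 (shut), set as the call begins (left out, the last holds). The fingers move at their own pace and stop on an object; the grip force is fixed at half the most. Time passes only in rows, so rows that do not move let the fingers close. It gives the time, the measured TCP pose, the force and the opening at its end, in the units of the state.
- bot.get_obs(): the state, without advancing time (a new reading comes with each control period).
- vision.capture(name): name is "scene" or "top" or "wrist"; returns a dict with "img" (420x560x3 uint8, red, green, blue), "camera_matrix" (3x3 intrinsics, pixels), "world_to_cam" (4x4, takes a point from world to camera coordinates); the wrist camera has in their place "mount" (4x4, takes a point from camera to tool coordinates, whose origin is the TCP and whose axes are the tool frame's). Camera axes: x right, y down, z forward; pixel columns grow to the right and rows downward; lengths in mm; the calibration is good to about 2 mm. A picture is of the moment at which its call begins: read the wrist's pose just before it. There is no depth.
- job.close_job(): hands the job in, once; it reports no verdict.
Trained networks look in a picture, given as the dict that the camera call returned (one of the last four; its "shot" number tells which), for a name from the list of things; names that differ only in an ending like _2 or _b are one class to them, and where a whole thing is asked for, a point or a joint stands for the part that bears it (a point fixed in the world has none). Each returns a list of dicts, best first, with "confidence" (0 to 1); they miss things now and then, are a little off and sometimes report something else, mostly with a low value. They report only what shows in the picture. A call takes as long as a camera call.
- vision.find_in(picture, name): "xyz" ([x, y, z] in mm, in the coordinates of the camera as it stood for that picture, good to about 4 mm: the middle of the surface that is visible of it).
- vision.regions_of(picture, name): "mask" (420x560 bool, what is visible of it).
The state is a dict: "time": time; "joint_positions": joint angles; "dq": joint speeds; "tau": joint torques, N m; "tool_pos": TCP position; "tcp_rot": TCP orientation; "contact_force": force on the tool from outside, world axes, zero at the start; "moment": the same for the moment, N m; "grip_width": finger opening in mm.
Only numpy, scipy, OpenCV 4.12 (cv2) and the standard library are available. Lean on these libraries where they do the work, as an engineer would, in place of code of your own. Each camera call takes 0.05 s, during which the arm holds its last target. There are 200 camera calls.

TASK

The hold-down clamp of the bench anvil has worked loose, and the ratchet handle on its nut is still set to loosen. Flip the small yellow reversing lever on the ratchet head over to its other side, to tighten, then work the handle back and forth, pulling it clockwise as seen from above, until the nut is tight at about 2 newton metres: feel it through the handle while pulling, and do not overtighten. Leave the lever set to tighten, let go, and leave the anvil and the other things on the bench where they are.

Things in the scene. Friction and masses are not known exactly. Their poses are not given: they have to be found in the camera images.
- stud (a point): Top centre of the ratchet head, on the upright axis of stud and nut about which the handle swings, 62.5 mm above the bench. Steel head 49 mm across, 13.5 mm thick; flat neck 16 mm wide; it stays on the nut and cannot be lifted off. Below it a blue strap clamp on a steel plate 10 mm thick that reaches 35 mm from the axis on the handle's side.
- grip (a point): Centre of the handle's red and black grip, 160 mm out from the stud axis, 57 mm above the bench. The grip is a level bar from 112 to 216 mm from the axis, 24 mm wide, 20 mm high, with free space under it and beside it. This point's x axis runs outwards along the handle, z up. A torque of 2 N m at the nut is 12.5 N square to the handle here.
- wrench (a joint): Swing of the handle about the stud, rad: 0 = straight away from the anvil, positive = counter-clockwise from above, stops at -1.4 and 1.4. Lever set to tighten: clockwise strokes drive the nut, after up to 0.35 rad of slack until the pawl meets a tooth; counter-clockwise strokes click back freely (0.13 N m). Lever set to loosen: the other way round.
- lever (a joint): Reversing lever, rad: about -0.33 = loosen (as found), +0.33 = tighten, stops at -0.36 and 0.36. Positive = swung counter-clockwise from above, as the handle swings back between pulls. It stays where it is put; about 2 N at the tab moves it. Its upright pivot lies on the handle's centre line, 26 mm out from the stud axis.
- lever_tab (a point): Middle of the lever's yellow thumb tab, 27 mm from the lever's pivot towards the grip, 76 mm above the bench. The tab is an upright block 8 mm wide across the lever, 10 mm along it, from 63 to 83 mm above the bench; it swings 9 mm to either side of the handle's centre line. Friction (0.12 N m) holds the handle while the lever is flipped.
- strap: Blue strap clamp 82 x 34 x 12 mm under the nut, toe on the anvil's foot; origin on the stud axis, 32 mm above the bench. The locking nut runs down at a steady 1.45 N m for 0.8 to 2.5 rad (not reported), then bites: torque climbs 3.5 N m per rad, clamp force 91 N per N m above 1.45; it holds when let go. Friction hides up to 0.8 N m once the handle stops: judge while pulling, or by the climb.
- anvil: Black bench anvil, 8.5 kg, foot 160 x 110 x 22 mm, face 170 x 62 mm at 121 mm above the bench, horn at one end. It stands loose on the plate. Origin under its centre, 90 mm from the stud axis, x along its length away from the horn.
- setter: Rivet setter standing on the bench beside the plate: steel, brass foot 20 mm across, 40 mm high; origin under its foot. To be left alone.
- rivet_jar: Glass jar 68 mm across, 75 mm high, near the anvil; origin at the centre of its underside. To be left alone.
- mallet: Green mallet lying on the bench behind the anvil (on the side away from the stud), head 62 mm across and 98 mm long, wooden handle to 160 mm from the head; origin under the head. To be left alone.
- tin: Open aluminium rivet bowl 72 mm across, 45 mm high, beyond the handle's end, about 0.34 m from the stud; origin at the centre of its underside. To be left alone.

How it is judged:
By the outcome, as a careful person would: the job done as asked, in the order asked, and still so for the second after the job is handed in, with the robot touching nothing.
It also fails if it takes over 72 s, if anything falls off the work surface, if the arm or the gripper's body presses on something with over 40 N, if the wrist force passes 120 N, or if a joint passes its speed limit or range.

## Working session

There is one attempt and no reset: what is moved stays moved. The work goes in short steps, Python scripts to look and compute and a tool call to move; the robot and the scene stay as the last step left them, time stands still between calls to the robot, and variables do not carry over. Pictures are saved under pics/ and viewed, about 8 in all and at most 12, crops included, and the job is handed in when it is done.

Besides the shell and the picture viewer there is one more tool, called after "Emit:" in YAML: its name, and indented under it one key for each argument. arm_command: Moves the arm, as the interface text tells. Its arguments: {"type":"object","properties":{"deltas":{"type":"array","items":{"type":"array","items":{"type":"number"}}},"claw":{"type":"number"}},"required":["deltas"]}

```bash
mkdir -p pics; cat > h.py <<'E'
import numpy as np,cv2
from plant import bot,vision,job
from scipy.spatial.transform import Rotation as R
def pose():
    o=bot.get_obs();T=np.eye(4);T[:3,:3]=R.from_euler('xyz',o['tcp_rot']).as_matrix();T[:3,3]=o['tool_pos'];return o,T
def cap(n):
    o,T=pose();p=vision.capture(n)
    p['c2w']=T@p['mount'] if n=='wrist' else np.linalg.inv(p['world_to_cam']);return p
def save(p,f): cv2.imwrite('pics/'+f,p['img'][:,:,::-1])
def w(p,x): return (p['c2w']@np.r_[x,1])[:3]
def find(p,n):
    return [(round(d['confidence'],2),w(p,d['xyz']).round(1)) for d in vision.find_in(p,n)[:2]]
def ray(p,u,v,z):
    d=p['c2w'][:3,:3]@np.linalg.solve(p['camera_matrix'],[u,v,1]);o=p['c2w'][:3,3];return o+d*(z-o[2])/d[2]
def proj(p,x):
    c=np.linalg.inv(p['c2w'])@np.r_[x,1];q=p['camera_matrix']@c[:3];return (q[:2]/q[2]).round(1)
E
python3 - <<'E'
from h import *
o,T=pose();print(o);print(T.round(3))
for c in('top','scene'):
    p=cap(c);save(p,c+'1.png')
    for n in('stud','grip','lever_tab','strap','anvil','setter','rivet_jar','mallet','tin'):print(c,n,find(p,n))
E
```

```text
{'time': 0.0, 'joint_positions': array([ 1.03901870e+00,  3.42706327e-01,  1.52504572e+00, -2.20362098e-05,
        1.27541922e+00, -1.46001747e-01]), 'dq': array([ 3.95164268e-04, -1.53160655e-03,  1.19489102e-03, -7.49911436e-04,
       -1.86165992e-03,  1.78819762e-05]), 'tau': array([-4.25844119e-04, -4.31210804e+01, -2.44235641e+01,  7.17965886e-02,
        5.53358858e-02, -1.13602864e-04]), 'tool_pos': array([197.31915003, 486.05919139, 234.04346249]), 'tcp_rot': array([-1.57236120e+00,  2.08813877e-04, -3.85769611e-01]), 'contact_force': array([ 0.57575325, -0.14939788, -0.08885996]), 'moment': array([-0.01030669, -0.00251451, -0.00262383]), 'grip_width': 91.85030287761334}
[[ 9.27000e-01 -1.00000e-03  3.76000e-01  1.97319e+02]
 [-3.76000e-01 -1.00000e-03  9.27000e-01  4.86059e+02]
 [-0.00000e+00 -1.00000e+00 -2.00000e-03  2.34043e+02]
 [ 0.00000e+00  0.00000e+00  0.00000e+00  1.00000e+00]]
top stud []
top grip [(0.74, array([642.8,  10.4,  63.9]))]
top lever_tab [(0.55, array([625.6,  64.9,  68.2]))]
top strap [(0.68, array([612.9, 132.7,  46.8]))]
top anvil [(0.82, array([605.5, 177.9, 122.7])), (0.38, array([624.9,  62.4,  66.1]))]
top setter [(0.48, array([768.3, 224.4,  29.1]))]
top rivet_jar [(0.68, array([648.1,   9.9,  68.9])), (0.34, array([527.4, 333.8,  50.1]))]
top mallet [(0.57, array([524.8, 336.6,  50.3]))]
top tin [(0.77, array([ 712.4, -236. ,   24. ])), (0.57, array([525. , 335.4,  52.5]))]
scene stud [(0.76, array([653.1, -10.6,  62.5]))]
scene grip [(0.87, array([653.5, -15.3,  64.8]))]
scene lever_tab [(0.67, array([627.5,  54.6,  67.7]))]
scene strap [(0.44, array([625.5, 121.7,  47.4]))]
scene anvil [(0.83, array([635.6, 159.7, 104.8]))]
scene setter [(0.66, array([774.8, 227.3,  23.3]))]
scene rivet_jar [(0.66, array([396.7, 190.3,  56. ]))]
scene mallet [(0.95, array([534.5, 324.7,  41. ]))]
scene tin [(0.66, array([ 693.2, -231.3,   22.8]))]
```

View pics/top1.png

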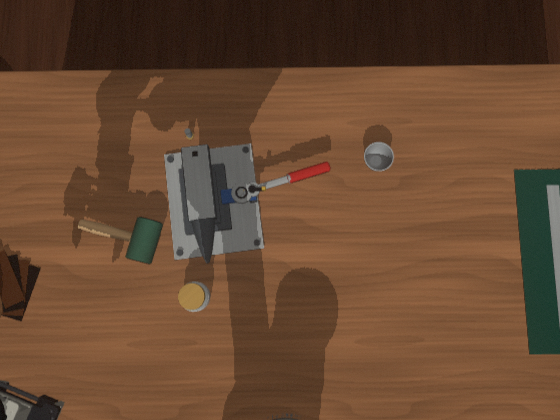

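View pics/scene1.png

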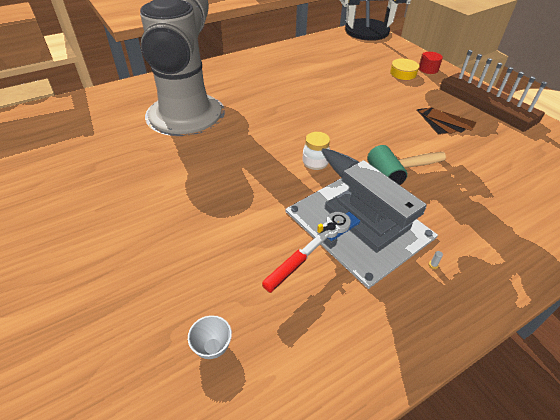

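Top view: stud head at about (241,193), tab near (257,189), red grip ending at (328,167), bowl at (379,156). The scene view agrees. So the handle points roughly to -y, and a clockwise pull goes toward -x.

```bash
python3 - <<'E'
from h import *
p=cap('top');m=vision.regions_of(p,'grip');M=m[0]['mask'] if m else None
if M is not None:
    v,u=np.nonzero(M);print(m[0]['confidence'],len(u),u.min(),u.max(),u.mean(),v.mean(),ray(p,u.mean(),v.mean(),64))
for u,v,z in((241,193,62.5),(257,189,80),(289,179,60),(328,167,60),(189,133,35),(185,155,121),(210,152,121)):print(ray(p,u,v,z).round(1))
print(ray(p,170,158,10),ray(p,247,150,10),ray(p,179,253,10))
c=vision.capture('wrist');print(c['mount'].round(3),c['camera_matrix'])
E
```

```text
0.71 1017 232 329 278.4680432645034 181.61061946902655 [643.94516589   8.35595466  64.        ]
[618.4  95.8  62.5]
[623.8  57.8  80. ]
[650.7 -16.3  60. ]
[ 678.3 -108.3   60. ]
[773.3 223.6  35. ]
[695.3 216.9 121. ]
[701.5 160.9 121. ]
[718.27178532 273.49833045  10.        ] [735.95089299  84.83139289  10.        ] [485.17982316 247.38283754  10.        ]
[[   0.       0.959    0.284  -75.551]
 [   0.      -0.284    0.959 -151.241]
 [   1.      -0.      -0.       0.41 ]
 [   0.       0.       0.       1.   ]] [[336.36730283   0.         276.93247173]
 [  0.         336.36730283 211.76144448]
 [  0.           0.           1.        ]]
```

```bash
cat >> h.py <<'E'
def plan(target,xang,n,T=None):
    """rows from measured pose to target xyz with tool x at angle xang (deg, world)"""
    if T is None: T=pose()[1]
    a=np.degrees(np.arctan2(T[1,0],T[0,0]));da=(xang-a+180)%360-180
    d=(np.array(target)-T[:3,3])/n/1000;ang=np.radians(a+da/n*np.arange(n))
    for t in ang:
        x=np.array([np.cos(t),np.sin(t),0]);z=np.array([-np.sin(t),np.cos(t),0])
        print([round(float(v),4) for v in(d@x,-d[2],d@z)]+[round(-da/n,2)])
E
python3 - <<'E'
from h import *
plan([628,45,234],-73.6,14)
E
```

```text
[0.0404, 0.0001, -0.0176, np.float64(3.68)]
[0.0414, 0.0001, -0.015, np.float64(3.68)]
[0.0423, 0.0001, -0.0123, np.float64(3.68)]
[0.043, 0.0001, -0.0096, np.float64(3.68)]
[0.0435, 0.0001, -0.0068, np.float64(3.68)]
[0.0439, 0.0001, -0.004, np.float64(3.68)]
[0.044, 0.0001, -0.0012, np.float64(3.68)]
[0.044, 0.0001, 0.0016, np.float64(3.68)]
[0.0438, 0.0001, 0.0045, np.float64(3.68)]
[0.0434, 0.0001, 0.0073, np.float64(3.68)]
[0.0429, 0.0001, 0.01, np.float64(3.68)]
[0.0422, 0.0001, 0.0128, np.float64(3.68)]
[0.0412, 0.0001, 0.0154, np.float64(3.68)]
[0.0402, 0.0001, 0.0181, np.float64(3.68)]
```

Emit:
arm_command:
  deltas:
    - [0.04, 0, -0.018, 3.7]
    - [0.041, 0, -0.015, 3.7]
    - [0.042, 0, -0.012, 3.7]
    - [0.043, 0, -0.01, 3.7]
    - [0.043, 0, -0.007, 3.7]
  claw: 255

```text
time: 1.65
tool_pos: [350.5, 327.5, 234.9]
tcp_rot: [-1.57, -0.0, -0.711]
contact_force: [1.5, 0.0, -0.5]
grip_width: 56.6
```

Emit:
arm_command:
  deltas:
    - [0.044, 0, -0.004, 3.7]
    - [0.044, 0, -0.001, 3.7]
    - [0.044, 0, 0.002, 3.7]
    - [0.044, 0, 0.004, 3.7]
    - [0.043, 0, 0.007, 3.7]

```text
time: 2.15
tool_pos: [503.7, 169.4, 234.9]
tcp_rot: [-1.57, 0.0, -1.034]
contact_force: [0.5, 0.4, -0.8]
grip_width: 16.3
```

Emit:
arm_command:
  deltas:
    - [0.043, 0, 0.01, 3.7]
    - [0.042, 0, 0.013, 3.7]
    - [0.041, 0.04, 0.015, 3.7]
    - [0.04, 0.044, 0.018, 3.7]
    - [0, 0, 0, 0]

```text
time: 2.65
tool_pos: [613.5, 52.1, 159.1]
tcp_rot: [-1.58, 0.002, -1.295]
contact_force: [0.2, 0.0, -0.6]
grip_width: 0.3
```

```bash
python3 - <<'E'
from h import *
o,T=pose();print(o['time'],T.round(3),o['joint_positions'].round(2))
p=cap('wrist');save(p,'w1.png')
for n in('stud','grip','lever_tab','lever'):print(n,find(p,n))
import pickle;pickle.dump({k:p[k] for k in('c2w','camera_matrix')},open('w1.pkl','wb'))
E
```

```text
2.65 [[ 2.72000e-01 -9.00000e-03  9.62000e-01  6.13475e+02]
 [-9.62000e-01 -1.00000e-03  2.72000e-01  5.21100e+01]
 [-2.00000e-03 -1.00000e+00 -9.00000e-03  1.59147e+02]
 [ 0.00000e+00  0.00000e+00  0.00000e+00  1.00000e+00]] [-0.04  0.58  1.36 -0.    1.22 -0.31]
stud [(0.76, array([624.8,  79.6,  63.4])), (0.3, array([626.2,  60.3,  67.8]))]
grip [(0.58, array([624.7,  84.7,  64.4])), (0.58, array([776.8, 220.3,  41.8]))]
lever_tab [(0.78, array([625.5,  59.3,  65.9]))]
lever [(0.86, array([625. ,  61.3,  70.3]))]
```

View pics/w1.png

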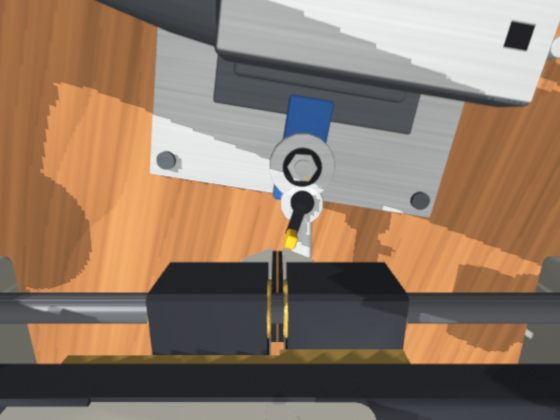

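Wrist view: stud hex at (302,167), lever pivot at (302,203), yellow tab at (291,240), left of the neck. That is the clockwise side, so it is still set to loosen. Closed fingers fill the bottom.

```bash
python3 - <<'E'
from h import *
import pickle
p=pickle.load(open('w1.pkl','rb'))
s=ray(p,302,167,62.5);pv=ray(p,302,203,70);t=ray(p,291,240,83)
print(s,pv,t)
for z in(65,83):print(z,ray(p,291,240,z))
for x in(-9.5,9.5):
  for z in(-19,19):print(x,z,proj(p,(pose()[1]@[x,8,z,1])[:3]))
im=cv2.imread('pics/w1.png')[140:290,210:390];cv2.imwrite('pics/w1c.png',cv2.resize(im,None,fx=4,fy=4,interpolation=2))
E
```

```text
[621.39947839  93.44840346  62.5       ] [628.40309338  68.89531423  70.        ] [627.04761217  43.34404261  83.        ]
65 [629.56103672  36.80438737  65.        ]
83 [627.04761217  43.34404261  83.        ]
-9.5 -19 [239.1 247.3]
-9.5 19 [317.7 247.1]
9.5 -19 [240.6 282.6]
9.5 19 [316.7 282.6]
```

View pics/w1c.png

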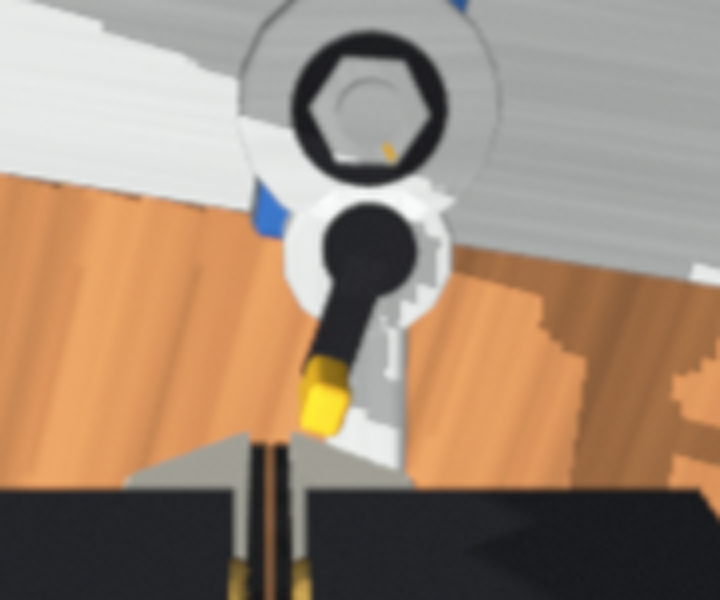

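Emit:
arm_command:
  deltas:
    - [0.01, 0.01, 0.012, 0]
    - [0.01, 0.01, 0.012, 0]
    - [0, 0, 0, 0]
    - [0, 0, 0, 0]
    - [0, 0, 0, 0]
  claw: 116

```text
time: 3.4
tool_pos: [642.3, 44.0, 146.9]
tcp_rot: [-1.569, -0.0, -1.289]
contact_force: [-0.2, -0.3, 0.6]
grip_width: 35.8
```

Emit:
arm_command:
  deltas:
    - [0, 0, 0, 0]
    - [0, 0, 0, 0]

```text
time: 3.6
tool_pos: [642.5, 43.5, 146.2]
tcp_rot: [-1.57, -0.0, -1.289]
contact_force: [-0.7, -0.5, 0.3]
grip_width: 48.6
```

Emit:
arm_command:
  deltas:
    - [0.004, 0.02, -0.0015, 0]
    - [0, 0.02, 0, 0]
    - [0, 0.016, 0, 0]
    - [0, 0.015, 0, 0]
    - [0, 0, 0, 0]

```text
time: 4.1
tool_pos: [640.8, 39.0, 72.5]
tcp_rot: [-1.575, 0.001, -1.29]
contact_force: [-0.9, 0.1, 0.8]
grip_width: 49.9
```

Emit:
arm_command:
  deltas:
    - [0, 0, 0.005, 0]
    - [0, 0, 0.005, 0]
    - [0, 0, 0.004, 0]
    - [0, 0, 0, 0]

```text
time: 4.5
tool_pos: [656.8, 42.9, 75.3]
tcp_rot: [-1.569, -0.0, -1.29]
contact_force: [-0.9, 0.8, 0.1]
grip_width: 50.2
```

Emit:
arm_command:
  deltas:
    - [0, 0, 0.003, 0]
    - [0, 0, 0.002, 0]
    - [0, 0, 0, 0]

```text
time: 4.8
tool_pos: [660.9, 44.2, 74.7]
tcp_rot: [-1.57, -0.0, -1.29]
contact_force: [-0.7, -1.6, -0.1]
grip_width: 49.8
```

Emit:
arm_command:
  deltas:
    - [0, 0, 0.002, 0]
    - [0, 0, 0.002, 0]
    - [0, 0, 0, 0]

```text
time: 5.1
tool_pos: [664.5, 45.5, 74.5]
tcp_rot: [-1.571, 0.0, -1.29]
contact_force: [-0.8, -0.7, 0.1]
grip_width: 49.9
```

```bash
python3 - <<'E'
from h import *
o,T=pose();print(o['time'],T[:3,3],o['contact_force'],o['moment'])
p=cap('wrist')
cv2.imwrite('pics/w2.png',cv2.resize(p['img'][100:340,100:440,::-1],None,fx=2,fy=2))
E
```

```text
5.1 [664.5219222   45.45347162  74.47868063] [-0.77783138 -0.74254229  0.10796625] [-0.15835994  0.2520397   0.03661747]
```

View pics/w2.png

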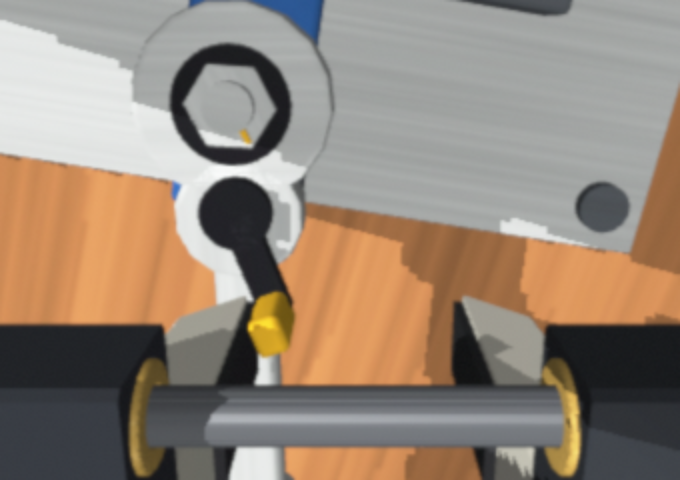

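The tab has gone over to the right-hand (tighten) side; the pad is just at it. I'll check the angle by ray.

```bash
python3 - <<'E'
from h import *
p=cap('wrist')
s=ray(p,217.5,151,62.5);pv=ray(p,218,206,72);t=ray(p,234,268,83)
a=lambda v:np.degrees(np.arctan2(v[1],v[0]))
print(s,pv,t,a(pv-s),a(t-pv),np.linalg.norm((t-pv)[:2]))
E
```

```text
[622.04584711  94.026189    62.5       ] [629.48891964  70.38972448  72.        ] [644.58427366  46.75523983  83.        ] -72.52089579740546 -57.433614059843094 28.043868803604187
```

Emit:
arm_command:
  deltas:
    - [0, 0, 0.001, 0]
    - [0, 0, 0.001, 0]
    - [0, 0, 0, 0]

```text
time: 5.5
tool_pos: [666.2, 45.9, 74.4]
tcp_rot: [-1.571, 0.0, -1.29]
contact_force: [-3.0, 0.3, -0.1]
grip_width: 50.1
```

Emit:
arm_command:
  deltas:
    - [0, 0, -0.012, 0]
    - [0, -0.035, 0, 0]
    - [0.034, 0, -0.006, 0]
    - [0.034, 0, -0.006, 0]
    - [0.034, 0, -0.005, 0]
  claw: 61

```text
time: 6.0
tool_pos: [667.5, -61.2, 110.2]
tcp_rot: [-1.569, -0.001, -1.289]
contact_force: [-0.1, -1.5, -0.7]
grip_width: 69.6
```

```bash
python3 - <<'E'
from h import *
o,T=pose();print(o['time'],T[:3,3],o['tcp_rot'],o['grip_width'])
p=cap('top');print(find(p,'grip'))
m=vision.regions_of(p,'grip')
im=p['img'].astype(int);r=(im[...,0]>120)&(im[...,1]<60)&(im[...,2]<60);r[:,:270]=0;r[:,340:]=0
v,u=np.nonzero(r);print(len(u),[ray(p,u[k],v[k],60).round(0) for k in(u.argmin(),u.argmax())])
cv2.imwrite('pics/t2.png',cv2.resize(p['img'][120:240,200:360,::-1],None,fx=5,fy=5))
p=cap('scene');print(find(p,'lever_tab'))
E
```

```text
6.0 [667.4894424  -61.19691715 110.21445863] [-1.56862042e+00 -9.37119122e-04 -1.28907205e+00] 69.63085662972368
[(0.65, array([627.9,  76.6,  61.9]))]
14 [array([667., -21.,  60.]), array([667., -35.,  60.])]
[(0.66, array([412.8, 209.5,  45.1]))]
```

View pics/t2.png

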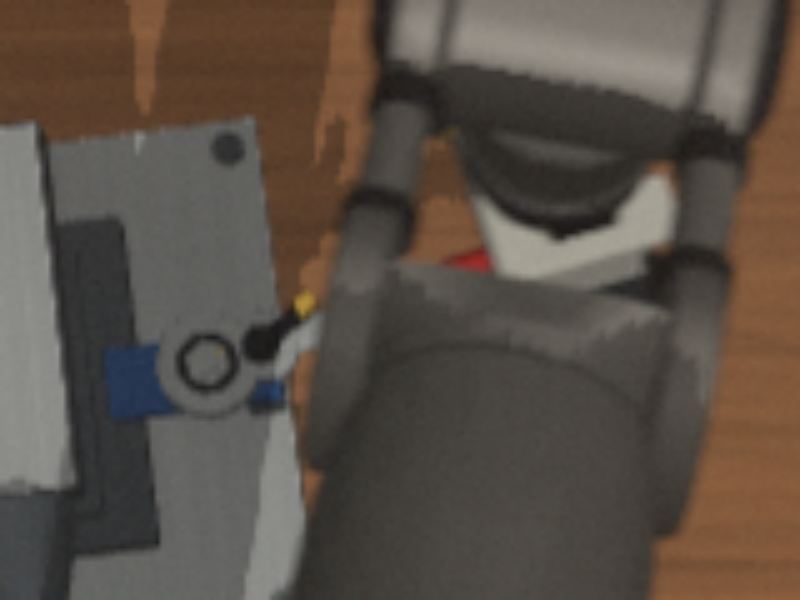

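Lever shows on the tighten side in the top view (tab at crop 305,303), and the jaws are over the grip. Going down and closing.

Emit:
arm_command:
  deltas:
    - [0, 0.03, -0.001, 0]
    - [0, 0.02, 0, 0]
    - [0, 0.014, 0, 0]
    - [0, 0, 0, 0]

```text
time: 6.65
tool_pos: [664.6, -59.1, 43.3]
tcp_rot: [-1.574, 0.002, -1.289]
contact_force: [-0.0, -0.1, 0.2]
grip_width: 70.1
```

Emit:
arm_command:
  deltas:
    - [0, 0, 0, 0]
    - [0, 0, 0, 0]
    - [0, 0, 0, 0]
    - [0, 0, 0, 0]
    - [0, 0, 0, 0]
  claw: 255

```text
time: 7.15
tool_pos: [666.0, -60.6, 46.0]
tcp_rot: [-1.57, -0.0, -1.29]
contact_force: [0.9, -0.2, 0.2]
grip_width: 34.5
```

Emit:
arm_command:
  deltas:
    - [0, 0, 0, 0]
    - [0, 0, 0, 0]

```text
time: 7.35
tool_pos: [666.0, -60.7, 45.8]
tcp_rot: [-1.57, -0.0, -1.29]
contact_force: [-0.2, -0.1, 1.0]
grip_width: 23.9
```

```bash
cat >> h.py <<'E'
S=np.array([621.7,93.7])
def st():
    o,T=pose();d=T[:2,3]-S;a=np.degrees(np.arctan2(d[1],d[0]));r=np.hypot(*d);xa=np.degrees(np.arctan2(T[1,0],T[0,0]))
    f=o['contact_force'];tq=(d[0]*f[1]-d[1]*f[0])/1000
    print('t %.2f r %.1f ang %.1f toolx %.1f z %.1f F %s torque(on tool ccw+) %.2f w %.1f q6 %.2f M %s'%(o['time'],r,a,xa,T[2,3],f.round(1),tq,o['grip_width'],o['joint_positions'][5],o['moment'].round(2)))
E
python3 -c "
from h import *
st();print(pose()[0]['joint_positions'])"
```

```text
t 7.35 r 160.7 ang -74.0 toolx -73.9 z 45.8 F [-0.2 -0.1  1. ] torque(on tool ccw+) -0.04 w 23.9 q6 -0.49 M [-0.18 -0.03  0.16]
[-2.05353884e-01  7.80424252e-01  1.30297374e+00 -1.65376946e-04
  1.05748250e+00 -4.86355156e-01]
```

Emit:
arm_command:
  deltas:
    - [-0.0006, 0, -0.0139, 5]
    - [-0.0006, 0, -0.0139, 5]
    - [-0.0006, 0, -0.0139, 5]
    - [-0.0006, 0, -0.0139, 5]
    - [-0.0006, 0, -0.0139, 5]

```text
time: 7.85
tool_pos: [597.9, -65.9, 45.9]
tcp_rot: [-1.567, -0.001, -1.729]
contact_force: [5.6, -2.6, -1.6]
grip_width: 24.0
```

```bash
python3 -c "
from h import *
st()"
```

```text
t 7.85 r 161.4 ang -98.5 toolx -99.0 z 45.9 F [ 5.6 -2.6 -1.6] torque(on tool ccw+) 0.96 w 24.0 q6 -0.08 M [-0.42 -0.61  0.58]
```

Emit:
arm_command:
  deltas:
    - [-0.0006, 0, -0.0139, 5]
    - [-0.0006, 0, -0.0139, 5]
    - [-0.0006, 0, -0.0139, 5]
    - [-0.0006, 0, -0.0139, 5]

```text
time: 8.25
tool_pos: [544.9, -48.8, 45.9]
tcp_rot: [-1.567, -0.002, -2.077]
contact_force: [2.5, -7.0, -0.8]
grip_width: 23.9
```

```bash
python3 -c "
from h import *
st()"
```

```text
t 8.25 r 161.9 ang -118.3 toolx -119.0 z 45.9 F [ 2.5 -7.  -0.8] torque(on tool ccw+) 0.90 w 23.9 q6 0.28 M [-1.19 -0.14  0.61]
```

Emit:
arm_command:
  deltas:
    - [-0.0001, 0, -0.007, 2.5]
    - [-0.0001, 0, -0.007, 2.5]

```text
time: 8.45
tool_pos: [532.7, -41.7, 45.9]
tcp_rot: [-1.568, -0.002, -2.163]
contact_force: [0.6, -9.9, -1.2]
grip_width: 24.0
```

```bash
python3 -c "
from h import *
st()"
```

```text
t 8.45 r 162.0 ang -123.3 toolx -123.9 z 45.9 F [ 0.6 -9.9 -1.2] torque(on tool ccw+) 0.97 w 24.0 q6 0.37 M [-1.51  0.11  0.53]
```

```bash
cat >> h.py <<'E'
def tq():
    o,T=pose();d=T[:2,3]-S;f=o['contact_force']
    print('t %.2f ang %.1f r %.1f total %.2f'%(o['time'],np.degrees(np.arctan2(d[1],d[0])),np.hypot(*d),(d[0]*f[1]-d[1]*f[0])/1000+o['moment'][2]))
E
echo 'from h import *
tq()' > q.py
```

Emit:
arm_command:
  deltas:
    - [-0.0001, 0, -0.007, 2.5]
    - [-0.0001, 0, -0.007, 2.5]

```text
time: 8.65
tool_pos: [521.2, -33.5, 45.9]
tcp_rot: [-1.568, -0.002, -2.25]
contact_force: [-0.9, -10.1, 1.0]
grip_width: 23.8
```

```bash
python3 q.py
```

```text
t 8.65 ang -128.3 r 162.1 total 1.49
```

Emit:
arm_command:
  deltas:
    - [-0.0001, 0, -0.007, 2.5]
    - [-0.0001, 0, -0.007, 2.5]

```text
time: 8.85
tool_pos: [510.4, -24.3, 45.9]
tcp_rot: [-1.569, -0.002, -2.337]
contact_force: [-2.1, -10.4, 1.5]
grip_width: 24.2
```

```bash
python3 q.py
```

```text
t 8.85 ang -133.3 r 162.2 total 1.38
```

Emit:
arm_command:
  deltas:
    - [-0.0002, 0, -0.007, 2.5]
    - [-0.0002, 0, -0.007, 2.5]

```text
time: 9.05
tool_pos: [500.4, -14.1, 45.8]
tcp_rot: [-1.569, -0.003, -2.425]
contact_force: [-3.7, -11.6, 3.8]
grip_width: 23.6
```

```bash
python3 q.py
```

```text
t 9.05 ang -138.4 r 162.3 total 1.45
```

Emit:
arm_command:
  deltas:
    - [-0.0002, 0, -0.007, 2.5]
    - [-0.0002, 0, -0.007, 2.5]

```text
time: 9.25
tool_pos: [491.3, -3.0, 45.8]
tcp_rot: [-1.569, -0.003, -2.512]
contact_force: [-5.2, -11.6, 4.7]
grip_width: 23.8
```

```bash
python3 q.py
```

```text
t 9.25 ang -143.4 r 162.4 total 1.40
```

Emit:
arm_command:
  deltas:
    - [-0.001, 0, 0.0183, -6.5]
    - [-0.001, 0, 0.0183, -6.5]
    - [-0.001, 0, 0.0183, -6.5]
    - [-0.001, 0, 0.0183, -6.5]
    - [-0.001, 0, 0.0183, -6.5]

```text
time: 9.75
tool_pos: [563.5, -57.2, 45.8]
tcp_rot: [-1.572, -0.001, -1.939]
contact_force: [-2.2, 3.8, 3.0]
grip_width: 24.1
```

```bash
python3 q.py
```

```text
t 9.75 ang -111.1 r 161.7 total -0.16
```

Emit:
arm_command:
  deltas:
    - [-0.001, 0, 0.0183, -6.5]
    - [-0.001, 0, 0.0183, -6.5]
    - [-0.001, 0, 0.0183, -6.5]
    - [-0.001, 0, 0.0183, -6.5]
    - [-0.001, 0, 0.0183, -6.5]

```text
time: 10.25
tool_pos: [653.5, -63.9, 45.8]
tcp_rot: [-1.573, 0.002, -1.372]
contact_force: [-5.2, 7.2, 5.7]
grip_width: 24.2
```

```bash
python3 q.py;python3 -c "
from h import *
st()"
```

```text
t 10.25 ang -78.6 r 160.7 total -0.13
t 10.25 r 160.7 ang -78.6 toolx -78.6 z 45.8 F [-5.2  7.2  5.7] torque(on tool ccw+) -0.60 w 24.2 q6 -0.41 M [0.95 0.68 0.47]
```

Emit:
arm_command:
  deltas:
    - [-0.001, 0, 0.0182, -6.5]
    - [-0.001, 0, 0.0182, -6.5]
    - [-0.001, 0, 0.0182, -6.5]
    - [-0.001, 0, 0.0182, -6.5]
    - [0, 0, 0, 0]

```text
time: 10.75
tool_pos: [719.9, -32.6, 45.8]
tcp_rot: [-1.572, 0.003, -0.917]
contact_force: [-8.3, 3.5, 7.4]
grip_width: 23.9
```

```bash
python3 q.py;python3 -c "
from h import *
st()"
```

```text
t 10.75 ang -52.1 r 160.0 total -0.03
t 10.75 r 160.0 ang -52.1 toolx -52.5 z 45.8 F [-8.3  3.5  7.4] torque(on tool ccw+) -0.70 w 23.9 q6 -0.81 M [0.6  1.13 0.66]
```

Emit:
arm_command:
  deltas:
    - [-0.0003, 0, -0.007, 2.5]
    - [-0.0003, 0, -0.007, 2.5]
    - [-0.0003, 0, -0.007, 2.5]
    - [-0.0003, 0, -0.007, 2.5]

```text
time: 11.15
tool_pos: [694.8, -48.9, 45.8]
tcp_rot: [-1.572, 0.002, -1.098]
contact_force: [-3.0, 2.6, 4.6]
grip_width: 23.4
```

```bash
python3 q.py
```

```text
t 11.15 ang -62.9 r 160.2 total 0.20
```

Emit:
arm_command:
  deltas:
    - [-0.0001, 0, -0.007, 2.5]
    - [-0.0001, 0, -0.007, 2.5]

```text
time: 11.35
tool_pos: [683.5, -54.4, 45.9]
tcp_rot: [-1.569, 0.001, -1.185]
contact_force: [2.7, 5.7, 1.2]
grip_width: 23.7
```

```bash
python3 q.py
```

```text
t 11.35 ang -67.4 r 160.4 total 1.47
```

Emit:
arm_command:
  deltas:
    - [-0.0001, 0, -0.007, 2.5]
    - [-0.0001, 0, -0.007, 2.5]

```text
time: 11.55
tool_pos: [670.5, -59.3, 45.9]
tcp_rot: [-1.569, 0.001, -1.272]
contact_force: [2.6, 5.2, 1.0]
grip_width: 23.8
```

```bash
python3 q.py
```

```text
t 11.55 ang -72.3 r 160.6 total 1.46
```

Engaged, on the plateau. Continuing in 5° steps.

Emit:
arm_command:
  deltas:
    - [-0.0001, 0, -0.007, 2.5]
    - [-0.0001, 0, -0.007, 2.5]

```text
time: 11.75
tool_pos: [657.1, -63.1, 45.9]
tcp_rot: [-1.569, 0.0, -1.359]
contact_force: [2.2, 4.6, 1.3]
grip_width: 23.7
```

```bash
python3 q.py
```

```text
t 11.75 ang -77.3 r 160.7 total 1.34
```

Emit:
arm_command:
  deltas:
    - [-0.0001, 0, -0.007, 2.5]
    - [-0.0001, 0, -0.007, 2.5]

```text
time: 11.95
tool_pos: [643.4, -65.7, 45.9]
tcp_rot: [-1.569, 0.0, -1.447]
contact_force: [3.0, 4.3, 0.4]
grip_width: 23.8
```

```bash
python3 q.py
```

```text
t 11.95 ang -82.3 r 160.9 total 1.38
```

Emit:
arm_command:
  deltas:
    - [-0.0002, 0, -0.007, 2.5]
    - [-0.0002, 0, -0.007, 2.5]

```text
time: 12.15
tool_pos: [629.5, -67.1, 45.9]
tcp_rot: [-1.569, -0.0, -1.534]
contact_force: [3.9, 2.0, -0.3]
grip_width: 23.7
```

```bash
python3 q.py
```

```text
t 12.15 ang -87.2 r 161.0 total 1.53
```

Emit:
arm_command:
  deltas:
    - [-0.0002, 0, -0.007, 2.5]
    - [-0.0002, 0, -0.007, 2.5]

```text
time: 12.35
tool_pos: [615.9, -67.4, 45.9]
tcp_rot: [-1.568, -0.001, -1.621]
contact_force: [4.5, -0.0, -1.5]
grip_width: 23.9
```

```bash
python3 q.py
```

```text
t 12.35 ang -92.1 r 161.2 total 1.68
```

Torque starts to climb. Finer steps now.

Emit:
arm_command:
  deltas:
    - [-0.0002, 0, -0.0035, 1.25]
    - [-0.0002, 0, -0.0035, 1.25]

```text
time: 12.55
tool_pos: [609.2, -67.0, 45.9]
tcp_rot: [-1.567, -0.001, -1.664]
contact_force: [6.4, -1.4, -3.8]
grip_width: 23.7
```

```bash
python3 q.py
```

```text
t 12.55 ang -94.4 r 161.2 total 1.89
```

Emit:
arm_command:
  deltas:
    - [-0.0001, 0, -0.0028, 1]

```text
time: 12.65
tool_pos: [606.5, -66.8, 45.9]
tcp_rot: [-1.567, -0.001, -1.682]
contact_force: [6.3, -1.7, -3.6]
grip_width: 23.9
```

```bash
python3 q.py
```

```text
t 12.65 ang -95.4 r 161.2 total 1.93
```

Emit:
arm_command:
  deltas:
    - [-0.0001, 0, -0.0028, 1]

```text
time: 12.75
tool_pos: [604.0, -66.6, 45.9]
tcp_rot: [-1.567, -0.001, -1.699]
contact_force: [7.5, -2.7, -2.8]
grip_width: 24.1
```

```bash
python3 q.py
```

```text
t 12.75 ang -96.3 r 161.2 total 2.16
```

The fit through the last four readings gives about 2.0 N m, so I stop here. Letting go and rising.

Emit:
arm_command:
  deltas:
    - [0, 0, 0, 0]
    - [0, 0, 0, 0]
    - [0, 0, 0, 0]
    - [0, 0, 0, 0]
    - [0, 0, 0, 0]
  claw: 61

```text
time: 13.25
tool_pos: [601.9, -65.9, 45.4]
tcp_rot: [-1.572, 0.0, -1.7]
contact_force: [0.5, -0.3, 0.2]
grip_width: 59.1
```

Emit:
arm_command:
  deltas:
    - [0, -0.03, 0, 0]
    - [0, -0.04, 0, 0]
    - [0, -0.04, 0, 0]
    - [0, 0, 0, 0]
    - [0, 0, 0, 0]

```text
time: 13.75
tool_pos: [602.5, -66.0, 156.4]
tcp_rot: [-1.569, -0.0, -1.7]
contact_force: [-0.6, -0.7, -0.6]
grip_width: 70.0
```

Emit:
arm_command:
  deltas:
    - [0, 0, -0.04, 0]
    - [0, 0, -0.04, 0]
    - [0, 0, -0.04, 0]
    - [0, 0, 0, 0]
    - [0, 0, 0, 0]

```text
time: 14.25
tool_pos: [482.4, -50.2, 154.7]
tcp_rot: [-1.573, 0.0, -1.7]
contact_force: [0.2, -1.0, 0.2]
grip_width: 69.8
```

```bash
python3 - <<'E'
from h import *
st()
p=cap('scene');save(p,'s3.png')
for n in('setter','rivet_jar','mallet','tin','anvil','lever_tab'):print(n,find(p,n))
p=cap('wrist')
q=cap('top');cv2.imwrite('pics/s4.png',np.hstack([cv2.resize(q['img'][110:260,150:350],None,fx=2,fy=2),p['img'][:300,:400]])[:,:,::-1])
E
```

```text
t 14.25 r 200.3 ang -134.1 toolx -97.4 z 154.7 F [ 0.2 -1.   0.2] torque(on tool ccw+) 0.16 w 69.8 q6 -0.13 M [-0.06  0.04  0.02]
setter [(0.51, array([775.8, 225.5,  22.1]))]
rivet_jar [(0.85, array([398.1, 191.5,  52.9]))]
mallet [(0.58, array([538.3, 328.2,  43.8]))]
tin [(0.68, array([ 694.4, -229.6,   23.7]))]
anvil [(0.79, array([636.3, 163.5, 107.9])), (0.25, array([627.4, 120.2,  48.8]))]
lever_tab [(0.52, array([620.2,  56.8,  68.8]))]
```

View pics/s4.png

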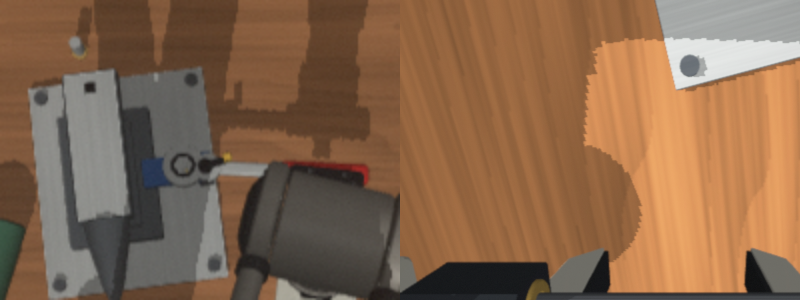

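View pics/s3.png

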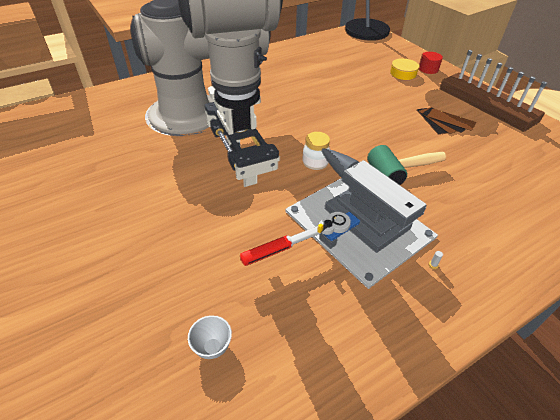

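The tab sits on the counter-clockwise (tighten) side of the neck: top crop (228,157) against a neck line near row 168. The gripper is clear of everything, and all the other things are where they were.

```bash
python3 -c "
from h import *
print(job.close_job())"
```

```text
the job is handed in; nothing more can be done
None
```

The nut is tightened to about 2.0 N m, the lever is left on tighten, and the job is handed in at about 14 s of the 72 s.

- **Lever:** I pushed the yellow tab over to its stop (about 3 N). It still showed on the tighten side in the last top view.
- **Tightening:** I gripped the handle and made one clockwise stroke, swung it back, then made a second pull. The torque ran flat at about 1.4–1.5 N m, then climbed.
- **Final torque:** The last three readings while pulling were 1.89, 1.93 and 2.16 N m. Single readings scatter by about 0.1 N m, and a fit using the stated 3.5 N m per rad put the end at about 2.0, so the lone 2.16 reading is a little above the fit. On the backswing the readings were -0.16 to -0.03 N m, near the expected -0.13 N m, so the torque readings have little offset.
- **Last checks:** The gripper is open and clear, and the force on it is near zero. The setter, jar, mallet, bowl and anvil were found within about 5 mm of their first positions in the scene camera, which is about as precise as it measures.

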